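Centre the salt shaker on the portion scale and take the weight

ROBOT

A 6-joint arm with a two-finger parallel gripper is mounted at the origin on the work surface. World frame = base frame: x ahead of the robot, y to its left, z up, the work surface at z = 0. Lengths are in mm, angles in rad, forces in N, time in s.
With the tool pointing down it reaches from about 350 to 875 mm from the base axis. Payload 4.2 kg.
Tool frame: the origin (TCP) lies on the centre line of the jaws, within the pads' length; the fingertips stand 14 mm ahead of it and the grasp point (between the pads) lies 5 mm behind it (tcp_to_tips is the distance from the TCP to the fingertips, in mm); z points along the fingers, y is the direction in which the jaws open and shut (so a half turn about z gives the same grasp; the last joint's range is limited). The gripper opens to 85 mm and grips with 20 to 120 N. Pads are 22 mm wide; open, the fingers measure 114 mm over their backs; the gripper's body (76 mm by 85 mm) begins 54 mm behind the grasp point. The pads swing forward as they close: fully open they stand 13 mm farther back than shut.
Start: joints at [1.486, 0.385, 0.008, 0, -1.194, -0.259], TCP at [210.634, 588.415, 245.312] pointing down, gripper open.
Joint ranges: [-3.14, 3.14], [-1.21, 2.06], [-1.07, 1.41], [-3.16, 2.05], [-2.99, -0.16], [-3.1, 3.1]. Speed limits (rad/s): [2.79, 2.79, 3.14, 3.14, 3.14, 3.14].

INTERFACE

Orientations are given as a unit quaternion [x, y, z, w].
In Python, from bench import read_state, get_image, job_done, tcp_to_tips gives the robot as it stands. The module is installed in compiled form; this text tells all that it offers.
- The arm moves only by the tool play_rows, never from a script. Its argument "targets" is a list of rows, each an object of numbers: "gripper": the gripper's target within -1 to 1 (shut at 1, half-way at 0, fully open at -1); "tx", "ty", "tz": the shift along the tool's x, y, z scaled (see below); "spin": the turn about the tool's z scaled (see below). A call has 1 to 12 rows; each row is the pose to reach, as a shift and turn from the pose commanded when the call began, along the tool's axes at that moment; what a row does not reach only later rows make up. The controller multiplies each number of a shift by 0.25 m and each number of a turn by pi/4 rad. A row lasts 1/8 s, in which the tool goes at most 62.5 mm and 10.7 degrees, less where a joint would pass 70% of its speed; a pose out of reach is approached as far as the arm can. A call with a number of a shift or a turn outside -1 to 1 is refused whole. A call with a gripper value outside its range is refused whole. The fingers move at their own pace and stop on an object; the grip force is fixed at half the most. Time passes only in rows, so rows that repeat a pose let the fingers close. It gives the time, the measured TCP pose, the force and the opening at its end, in the units of the state.
- read_state(): the state, without advancing time (a new reading comes with each control period).
- get_image(name): name is "side" or "top" or "wrist"; returns a dict with "frame" (384x512x3 uint8, red, green, blue), "depth" (384x512 float32, mm along the optical axis (not along the pixel's ray), 0 where there is no reading), "mtx" (3x3 intrinsics, pixels), "world_to_cam" (4x4, takes a point from world to camera coordinates). Camera axes: x right, y up, looking along -z (the intrinsics and any distortion apply to the point x, -y, -z); pixel columns grow to the right and rows downward; lengths in mm; the calibration is good to about 2 mm. A picture is of the moment at which its call begins.
- job_done(): hands the job in, once; it reports no verdict.
The state is a dict: "clock": time; "joints": joint angles; "joint_vel": joint speeds; "joint_efforts": joint torques, N m; "position": TCP position; "ee_rot": TCP orientation; "contact_force": force on the tool from outside, world axes, zero at the start; "wrist_torque": the same for the moment, N m; "gripper_width": finger opening in mm.
Only numpy, scipy, OpenCV 4.12 (cv2) and the standard library are available. Lean on these libraries where they do the work, as an engineer would, in place of code of your own. Each camera call takes 0.05 s, during which the arm holds its last target.

TASK

The wobbly salt shaker was left near the edge of the scale's round pan. With light fingertip taps, nudge it across the pan until it stands upright at the middle with its foot inside the marked ring, without gripping, lifting or tipping it over; then, with it left standing free, press the scale's key fully down and let it go. Leave the other things on the counter alone.

Things in the scene. Friction and masses are not known exactly. Their poses are not given: they have to be found in the camera images.
- shaker: the loose salt shaker: round white ceramic body with a steel dome lid, 62 mm high, no handle. Flat foot 40 mm across, widest (54 mm) from 16 to 24 mm above the foot, narrowing to 40 mm at 46 mm, lid 42 mm across up to 52 mm, then domed. About 0.16 kg, narrow-footed: it slides when pushed slowly at or below its widest part and topples when pushed near the lid. Origin at the centre of the underside of its foot, z up along its axis.
- pan_middle (a point): the centre of the top face of the scale's fixed round metal pan, where the shaker must stand. Pan flat, rimless, 124 mm across, 6 mm thick, its top 64 mm above the counter. A dark ring 58 mm across (flush, only a mark) is concentric with it. The pan does not move or turn when used; the yaw of this frame means nothing. The shaker starts standing 26 to 34 mm off this point in any direction.
- scale: the fixed portion scale under the pan: white case 235 mm (x) by 180 mm (y), top deck 44 mm above the counter. Origin on the counter straight below the pan's centre; its -x axis points to its front, where the deck reaches 152 mm from the origin (83 mm to the back). The front deck carries a small black display (on the +y side, flat) and the only key (on the -y side).
- key (a joint): the round grey spring key on the scale's front deck: 0 = up, grows as it is pressed straight down, 0.006 m = fully down (about 4 N); springs back up when let go.
- key_top (a point): the centre of the top face of that key, 26 mm across; when up it lies 66 mm above the counter and stands 10 mm proud of its round black housing (42 mm across), on the front deck 120 mm ahead of (-x) and 40 mm to the -y side of the scale's origin; it moves down with the key.
- bottle_mid (a point): bystander, leave alone: red sauce bottle, 60 mm across, 170 mm high, standing; point on its axis 85 mm above the counter.
- ramekin_mid (a point): bystander, leave alone: small steel sauce bowl, 68 mm across, 42 mm high; point on its axis half-way up.
- probe_mid (a point): bystander, leave alone: red hand thermometer lying flat, body 75 by 46 by 22 mm with a thin steel probe 100 mm long along its +x; point at the body's middle.
Not all that is in view belongs to the job. What is shaped like the shaker but green is not meant.

How it is judged (in metres and radians):
On the way, in this order (a step that is already met when the one before it is completed fails the run):
1. the shaker stands free and upright, its foot inside the ring (horizontal distance between shaker and pan_middle below 0.009 m and angle between shaker's own z axis and vertical below 0.08 rad and z of shaker in the frame of pan_middle between -0.003 and 0.003 m and linear speed of shaker below 0.01 m/s and contact force between anything else and shaker above 0.1 N and contact force between the fingers and shaker below 0.05 N), for 0.3 s.
2. the key is pressed fully down (value of joint key above 0.0045 m), for 0.05 s.
At the end, for the whole second after the job is handed in: the shaker stands upright (within 0.08 rad) and still on the pan, its axis within 9 mm of the pan's centre (foot inside the ring), after which the key has been pressed more than 4.5 of its 6 mm and is up again (horizontal distance between shaker and pan_middle below 0.009 m and angle between shaker's own z axis and vertical below 0.08 rad and z of shaker in the frame of pan_middle between -0.003 and 0.003 m and linear speed of shaker below 0.01 m/s and value of joint key below 0.0015 m); the robot touches nothing.
It fails at once if the shaker is pushed harder than a light tap (over 10 N), or squeezed (contact force between the arm and shaker above 10 N).
It fails at once if the shaker is lifted off the pan (z of shaker in the frame of pan_middle above 0.012 m).
It fails at once if the shaker is tipped over or knocked off the pan (angle between shaker's own z axis and vertical above 0.5 rad or z of shaker in the frame of pan_middle below -0.01 m).
It fails at once if the bottle, bowl or thermometer is disturbed (over 15 mm) (distance of any of bottle_mid, ramekin_mid, probe_mid from where it was at the start of the episode above 0.015 m).
It also fails if it takes over 48 s, if anything falls off the work surface, if the arm or the gripper's body presses on something with over 40 N, if the wrist force passes 120 N, or if a joint passes its speed limit or range.

## Working session

There is one attempt and no reset: what is moved stays moved. The work goes in short steps, Python scripts to look and compute and a tool call to move; the robot and the scene stay as the last step left them, time stands still between calls to the robot, and variables do not carry over. Pictures are saved under pics/ and viewed, and the job is handed in when it is done.

Besides the shell and the picture viewer there is one more tool, called after "Request:" as name(argument=value, ...), one argument or row to a line, values as JSON. play_rows: Moves the arm, as the interface text tells. Its arguments: {"type":"object","properties":{"targets":{"type":"array","items":{"type":"object","properties":{"gripper":{"type":"number"},"tx":{"type":"number","minimum":-1,"maximum":1},"ty":{"type":"number","minimum":-1,"maximum":1},"tz":{"type":"number","minimum":-1,"maximum":1},"spin":{"type":"number","minimum":-1,"maximum":1}}}}},"required":["targets"]}

```bash
mkdir -p pics; cat > h.py <<'E'
import numpy as np, cv2
from bench import read_state,get_image,job_done,tcp_to_tips
def save(im,n,crop=None,s=1):
    f=im["frame"]
    if crop: f=f[crop[1]:crop[3],crop[0]:crop[2]]
    f=cv2.resize(f,None,fx=s,fy=s,interpolation=cv2.INTER_CUBIC)
    cv2.imwrite("pics/"+n,f[:,:,::-1])
def ray(im,u,v):
    M=np.array(im["world_to_cam"],float);K=np.array(im["mtx"],float)
    d=np.linalg.inv(K)@np.array([u,v,1.]);d=np.array([d[0],-d[1],-d[2]])
    R=M[:3,:3];o=-R.T@M[:3,3];return o,R.T@d
def plane(im,u,v,z):
    o,d=ray(im,u,v);return o+d*(z-o[2])/d[2]
def proj(im,p):
    M=np.array(im["world_to_cam"],float);K=np.array(im["mtx"],float)
    c=M[:3,:3]@np.array(p,float)+M[:3,3];q=K@np.array([c[0],-c[1],-c[2]]);return q[:2]/q[2]
E
python3 - <<'E'
from h import *
s=read_state();print(s,tcp_to_tips)
for n in("top","side","wrist"):
    im=get_image(n);save(im,n+"0.png");print(n,im["mtx"],ray(im,256,192),im.keys())
E
```

```text
{'clock': 0.0, 'joints': array([ 1.48558355e+00,  3.85531394e-01,  6.60116466e-03, -4.93679513e-04,
       -1.19398171e+00, -2.58588611e-01]), 'joint_vel': array([-0.00181833, -0.00068691,  0.00177049, -0.00156267,  0.00128117,
        0.00164539]), 'joint_efforts': array([-9.32030853e-04, -3.92293274e+01,  1.88401830e+01,  4.18621972e+00,
       -4.64216253e-03, -1.78407475e-06]), 'position': array([210.46942538, 587.90021347, 244.22787092]), 'ee_rot': array([ 9.85245264e-01, -1.71144965e-01, -1.36980096e-04,  1.07369554e-03]), 'contact_force': array([-0.86042232, -0.13718593, -0.7047357 ]), 'wrist_torque': array([ 0.01900257, -0.00473653,  0.03763027]), 'gripper_width': 85.57449885781625} 14.0
top [[470.053548     0.         252.63959871]
 [  0.         470.053548   194.24740437]
 [  0.           0.           1.        ]] (array([ 471.53423293,   50.75612545, 1146.42118568]), array([ 0.12918169, -0.00352635, -0.99165197])) dict_keys(['frame', 'depth', 'mtx', 'world_to_cam'])
side [[409.76488265   0.         250.2640537 ]
 [  0.         409.76488265 188.60775673]
 [  0.           0.           1.        ]] (array([573.67944301, 715.32388061, 785.75839881]), array([ 0.01633138, -0.68053646, -0.7327127 ])) dict_keys(['frame', 'depth', 'mtx', 'world_to_cam'])
wrist [[278.67854641   0.         255.73236546]
 [  0.         278.67854641 187.29673152]
 [  0.           0.           1.        ]] (array([276.25078955, 565.48439007, 373.49364332]), array([-0.27301907,  0.09426492, -0.95752831])) dict_keys(['frame', 'depth', 'mtx', 'world_to_cam'])
```

View pics/top0.png

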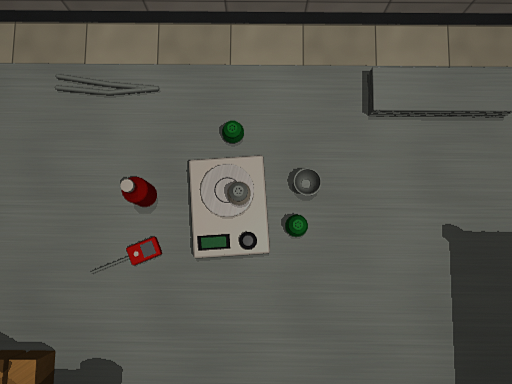

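View pics/side0.png

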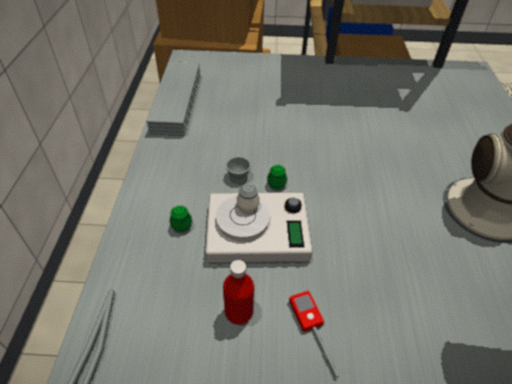

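View pics/wrist0.png

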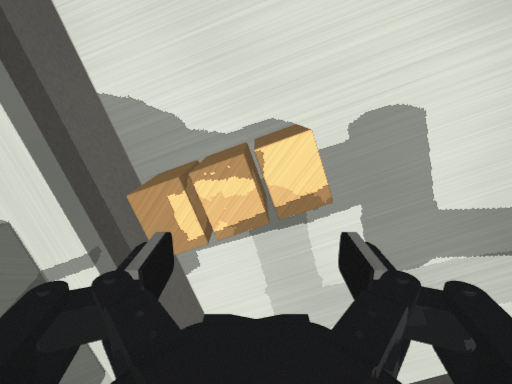

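Candidates for the shaker in the top view are the white/steel one on the pan at (238,192), a green one at (233,131) and a green one at (296,225). By the description it is (238,192). The steel bowl is at (307,182). I'll check with a crop.

```bash
python3 - <<'E'
from h import *
im=get_image("top");save(im,"topc.png",(180,140,330,270),5)
for n,(u,v,z) in dict(pan=(227,190,64),lid=(238,190,126),key=(248,240,66),bottle=(127,185,165),bowl=(307,182,42),probe=(144,250,22),g1=(233,129,60),g2=(296,223,60)).items(): print(n,plane(im,u,v,z).round(1))
im=get_image("side");save(im,"sidec.png",(190,140,330,280),5)
E
```

```text
pan [616.6 114.3  64. ]
lid [608.5  86.6 126. ]
key [501.3  64.2  66. ]
bottle [611.6 319.7 165. ]
bowl [640.5 -74.1  42. ]
probe [476.4 311.7  22. ]
g1 [763.1 102.8  60. ]
g2 [541.7 -46.2  60. ]
```

View pics/topc.png

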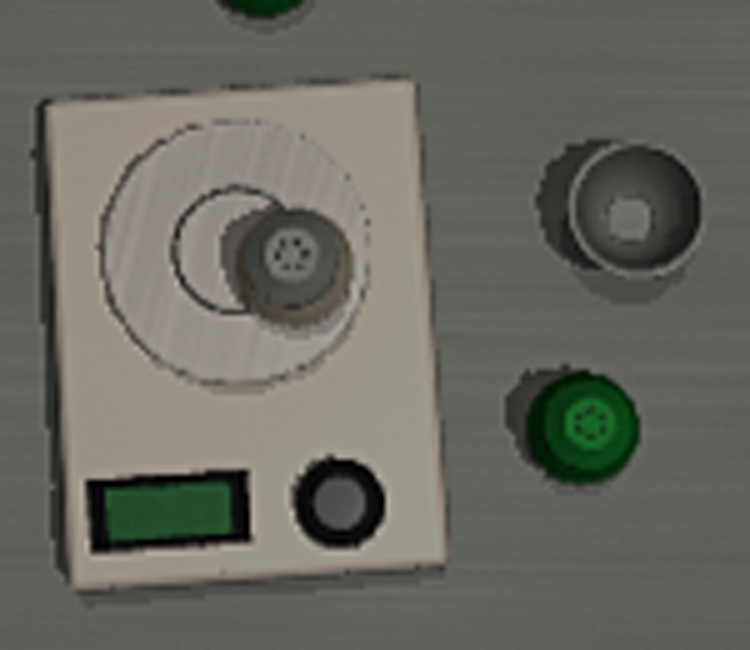

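View pics/sidec.png

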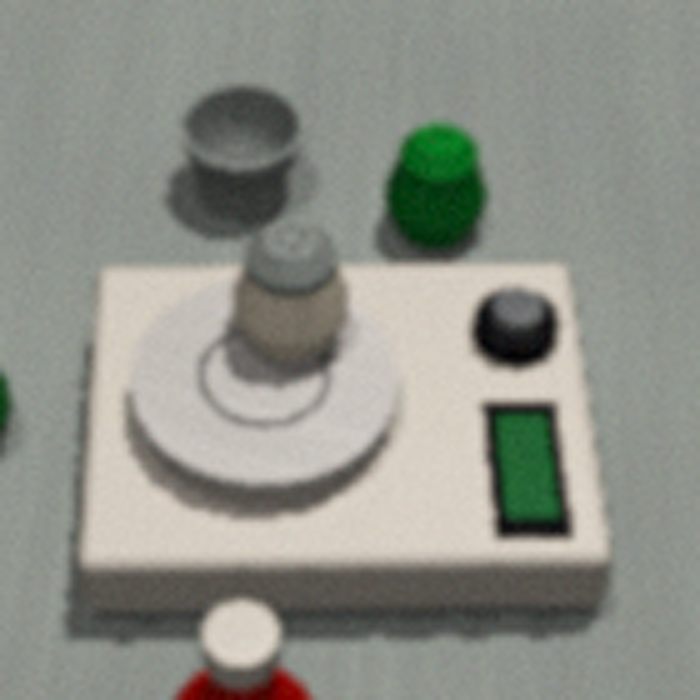

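The choice at (238,192) is confirmed: grey-white body, steel lid, standing right of the ring. Next I measure the pan, shaker and key precisely in both views.

```bash
cat >> h.py <<'E'
def meas(im,tag=None,prior_lid=None):
    g=cv2.cvtColor(im["frame"],cv2.COLOR_RGB2GRAY)
    return g
E
python3 - <<'E'
from h import *
im=get_image("top")
s=6;x0,y0,x1,y1=195,155,275,255
f=im["frame"][y0:y1,x0:x1];F=cv2.resize(f,None,fx=s,fy=s,interpolation=cv2.INTER_CUBIC)
g=cv2.GaussianBlur(cv2.cvtColor(F,cv2.COLOR_RGB2GRAY),(5,5),0)
for nm,rmin,rmax,p2,z in(("pan",150,175,20,64),("ring",70,84,15,64),("belly",62,80,15,84),("lid",50,66,15,114),("key",30,40,15,66),("housing",50,60,15,56)):
    c=cv2.HoughCircles(g,cv2.HOUGH_GRADIENT,1,60,param1=80,param2=p2,minRadius=rmin,maxRadius=rmax)
    if c is None: print(nm,None);continue
    for a in c[0][:4]:
        u,v=(a[0]+.5)/s-.5+x0,(a[1]+.5)/s-.5+y0
        print(nm,u.round(1),v.round(1),(a[2]/s).round(1),plane(im,u,v,z).round(1))
d=im["depth"]
# depth-based lid top & key
for (u,v) in((238,190),(248,240),(215,190),(215,225)):
    o,r=ray(im,u,v);print(u,v,d[v,u],(o+r/np.linalg.norm(r)*d[v,u]/ (np.linalg.norm([ (u-252.6)/470,(v-194.2)/470,1])**-1)).round(1))
E
```

```text
pan 227.0 189.7 26.2 [617.4 114.3  64. ]
ring 226.7 189.7 13.0 [617.3 115.1  64. ]
belly 227.0 189.7 13.0 [614.7 113.2  84. ]
belly 238.7 192.0 10.9 [609.5  86.5  84. ]
lid 247.3 240.2 9.1 [499.6  65.1 114. ]
lid 226.3 186.5 10.2 [617.7 113.  114. ]
key 247.5 240.0 5.1 [501.3  65.3  66. ]
key 238.2 190.3 5.6 [615.8  88.3  66. ]
housing 247.3 240.2 9.2 [501.2  65.9  56. ]
housing 224.5 192.2 9.7 [612.5 120.6  56. ]
238 190 1029.4608 [608.5  86.6 126.2]
248 240 1071.3954 [501.2  64.2  70.4]
215 190 1094.8256 [616.6 142.4  61.5]
215 225 1099.1473 [536.  142.   47.1]
```

Request:
play_rows(
  targets=[
    {"tx":0.2,"ty":0.145,"tz":0,"spin":0,"gripper":1},
    {"tx":0.4,"ty":0.29,"tz":0,"spin":0,"gripper":1},
    {"tx":0.6,"ty":0.435,"tz":0,"spin":0,"gripper":1},
    {"tx":0.73,"ty":0.53,"tz":0,"spin":0,"gripper":1},
  ],
)

```text
clock: 0.8
position: [338.7, 399.9, 245.6]
ee_rot: [0.985, -0.172, 0.0, -0.0]
contact_force: [1.0, -1.0, -0.1]
gripper_width: 12.5
```

Request:
play_rows(
  targets=[
    {"tx":0.2,"ty":0.145,"tz":0,"spin":0,"gripper":1},
    {"tx":0.4,"ty":0.29,"tz":0,"spin":0,"gripper":1},
    {"tx":0.6,"ty":0.435,"tz":0,"spin":0,"gripper":1},
    {"tx":0.73,"ty":0.53,"tz":0,"spin":0,"gripper":1},
  ],
)

```text
clock: 1.3
position: [465.9, 213.7, 245.5]
ee_rot: [0.985, -0.172, 0.0, -0.0]
contact_force: [-0.6, 0.1, 0.6]
gripper_width: -0.0
```

Request:
play_rows(
  targets=[
    {"tx":0.2,"ty":0.145,"tz":0,"spin":0,"gripper":1},
    {"tx":0.4,"ty":0.29,"tz":0,"spin":0,"gripper":1},
    {"tx":0.6,"ty":0.435,"tz":0,"spin":0,"gripper":1},
    {"tx":0.73,"ty":0.53,"tz":0,"spin":-0.07,"gripper":1},
    {"tx":0.73,"ty":0.53,"tz":0,"spin":-0.07,"gripper":1},
  ],
)

```text
clock: 1.92
position: [593.0, 27.3, 244.5]
ee_rot: [0.989, -0.146, -0.0, 0.0]
contact_force: [0.1, 0.2, -0.3]
gripper_width: -0.1
```

```bash
cat >> h.py <<'E'
from scipy.spatial.transform import Rotation as Rn
def tool():
    s=read_state();return s,np.array(s["position"]),Rn.from_quat(s["ee_rot"]).as_matrix()
E
python3 - <<'E'
from h import *
s,p,R=tool();print(s["clock"],p.round(1),R.round(4).tolist(),s["contact_force"],s["gripper_width"])
im=get_image("wrist");save(im,"w1.png");im=get_image("side");save(im,"s1.png",(150,80,350,280),4)
d=np.array([592,29])-p[:2];print(R[:2,:2].T@d)
E
```

```text
1.925 [593.   27.3 244.5] [[0.9573, -0.2889, -0.0009], [-0.2889, -0.9573, -0.0004], [-0.0007, 0.0007, -1.0]] [ 0.09371581  0.22992517 -0.31970224] -0.09340595877294418
[-1.49594345 -1.37049763]
```

View pics/w1.png

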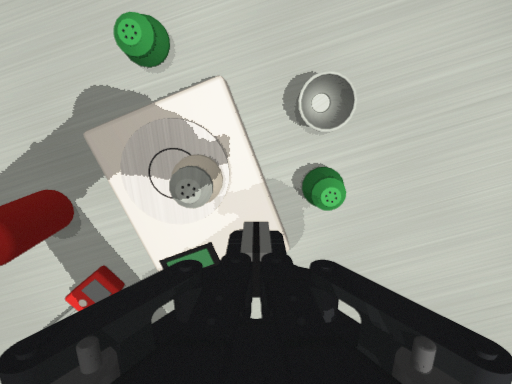

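View pics/s1.png

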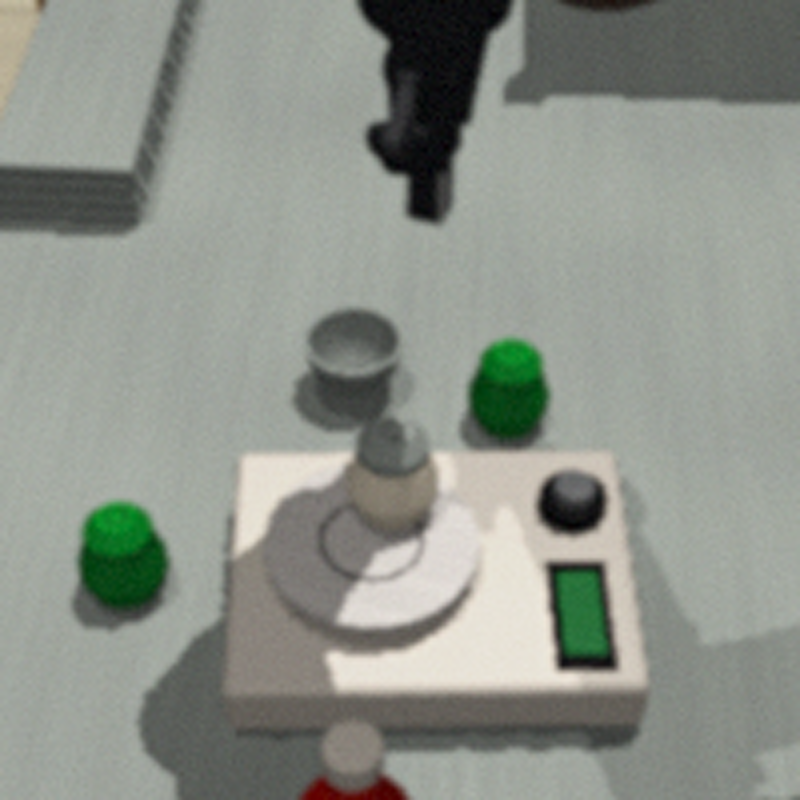

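Side view: the shut fingertips are at about (430,200) in the crop, and wider knuckles start above them. Before choosing a pushing face, I'll get the finger profile in the tool frame from the depth images, so that a knuckle doesn't touch the lid.

```bash
python3 - <<'E'
from h import *
s,p,R=tool()
for n in("side","top","wrist"):
    im=get_image(n);d=im["depth"];K=im["mtx"];M=np.array(im["world_to_cam"])
    v,u=np.nonzero(d>0);z=d[v,u]
    c=np.stack([(u-K[0,2])/K[0,0]*z,-(v-K[1,2])/K[1,1]*z,-z],1)
    w=(c-M[:3,3])@M[:3,:3]
    t=(w-p)@R
    k=(np.abs(t[:,0])<60)&(np.abs(t[:,1])<60)&(t[:,2]>-110)&(t[:,2]<25);t=t[k];print(n,len(t))
    for a in range(-100,25,8):
        q=t[(t[:,2]>=a)&(t[:,2]<a+8)]
        if len(q):print(a-14,"from tip",len(q),"x",q[:,0].min().round(),q[:,0].max().round(),"y",q[:,1].min().round(),q[:,1].max().round())
E
```

```text
side 807
-114 from tip 87 x -19.0 19.0 y -44.0 8.0
-106 from tip 111 x -21.0 19.0 y -55.0 15.0
-98 from tip 101 x -20.0 18.0 y -60.0 17.0
-90 from tip 62 x -18.0 16.0 y -60.0 47.0
-82 from tip 63 x -18.0 17.0 y -59.0 55.0
-74 from tip 73 x -18.0 12.0 y -52.0 48.0
-66 from tip 36 x -15.0 11.0 y -46.0 43.0
-58 from tip 42 x -14.0 10.0 y -37.0 36.0
-50 from tip 36 x -14.0 12.0 y -33.0 28.0
-42 from tip 7 x -13.0 -10.0 y -7.0 4.0
-34 from tip 30 x -12.0 9.0 y -16.0 3.0
-26 from tip 33 x -12.0 9.0 y -15.0 5.0
-18 from tip 41 x -12.0 9.0 y -15.0 5.0
-10 from tip 19 x -12.0 9.0 y -13.0 6.0
-2 from tip 5 x -8.0 2.0 y -7.0 -4.0
top 155
-114 from tip 4 x -10.0 -6.0 y 39.0 42.0
-106 from tip 14 x -4.0 10.0 y 44.0 55.0
-98 from tip 82 x -13.0 12.0 y 47.0 60.0
-90 from tip 31 x -13.0 14.0 y 42.0 60.0
-82 from tip 12 x -12.0 -7.0 y 37.0 54.0
-74 from tip 7 x -12.0 -7.0 y 35.0 47.0
-66 from tip 4 x -12.0 -12.0 y 34.0 43.0
-58 from tip 1 x -12.0 -12.0 y 33.0 33.0
wrist 47383
-106 from tip 3179 x 14.0 21.0 y -21.0 18.0
-98 from tip 9584 x 3.0 21.0 y -60.0 60.0
-90 from tip 11267 x -2.0 18.0 y -60.0 60.0
-82 from tip 7893 x -8.0 18.0 y -59.0 56.0
-74 from tip 5056 x -9.0 18.0 y -53.0 50.0
-66 from tip 3308 x -9.0 16.0 y -47.0 43.0
-58 from tip 3759 x -10.0 14.0 y -41.0 38.0
-50 from tip 1421 x -13.0 14.0 y -34.0 31.0
-42 from tip 635 x -11.0 13.0 y -18.0 15.0
-34 from tip 400 x 6.0 12.0 y -15.0 12.0
-26 from tip 416 x 6.0 12.0 y -15.0 12.0
-18 from tip 340 x 6.0 12.0 y -15.0 12.0
-10 from tip 125 x 6.0 11.0 y -14.0 11.0
```

The knuckles reach about ±33 mm in tool y from 44 mm above the tips, so a push along tool y could touch the lid dome. The tool-x face is flat (±11 mm) well above lid height. I'll turn the tool 90° and push along +tool x.

```bash
python3 - <<'E'
from h import *
print(read_state()["joints"].round(2))
E
```

```text
[ 0.32  0.33 -0.08 -0.   -1.17  0.96]
```

Request:
play_rows(
  targets=[
    {"spin":-0.25,"gripper":1},
    {"spin":-0.5,"gripper":1},
    {"spin":-0.75,"gripper":1},
    {"spin":-1,"gripper":1},
    {"spin":-1,"gripper":1},
  ],
)

```text
invalid input
```

Request:
play_rows(
  targets=[
    {"spin":-0.25,"gripper":1},
    {"spin":-0.5,"gripper":1},
    {"spin":-0.75,"gripper":1},
    {"spin":-1,"gripper":1},
    {"spin":-1,"gripper":1},
  ],
)

```text
invalid input
```

```bash
python3 - <<'E'
from h import *
s,p,R=tool();print(s["clock"],s["joints"].round(2),p.round(1),R.round(3).tolist())
d=np.array([595,38.5,88])-p;print((R.T@d)/250)
E
```

```text
2.175 [ 0.32  0.33 -0.08 -0.   -1.17  0.96] [591.6  30.6 245.5] [[0.959, -0.284, 0.0], [-0.284, -0.959, 0.0], [0.0, -0.0, -1.0]]
[ 0.00386718 -0.03396982  0.6301836 ]
```

Request:
play_rows(
  targets=[
    {"tx":0,"ty":0,"tz":0,"spin":-0.23,"gripper":1},
    {"tx":0,"ty":0,"tz":0,"spin":-0.46,"gripper":1},
    {"tx":0,"ty":-0.03,"tz":0,"spin":-0.7,"gripper":1},
    {"tx":0,"ty":-0.03,"tz":0,"spin":-0.93,"gripper":1},
    {"tx":0,"ty":-0.03,"tz":0,"spin":-1,"gripper":1},
  ],
)

```text
clock: 2.8
position: [593.8, 38.2, 245.7]
ee_rot: [0.969, 0.248, 0.0, -0.0]
contact_force: [-0.0, -0.5, -0.5]
gripper_width: -0.0
```

Request:
play_rows(
  targets=[
    {"tx":0,"ty":0,"tz":0,"spin":-0.23,"gripper":1},
    {"tx":0,"ty":0,"tz":0,"spin":-0.46,"gripper":1},
    {"tx":0,"ty":0,"tz":0,"spin":-0.7,"gripper":1},
    {"tx":0,"ty":0,"tz":0,"spin":-0.93,"gripper":1},
    {"tx":0,"ty":0,"tz":0,"spin":-1,"gripper":1},
    {"tx":0,"ty":0,"tz":0,"spin":-1,"gripper":1},
  ],
)

```text
clock: 3.55
position: [593.9, 37.9, 245.7]
ee_rot: [0.801, 0.598, 0.0, 0.0]
contact_force: [1.0, 0.6, -0.6]
gripper_width: 0.2
```

```bash
python3 - <<'E'
from h import *
s,p,R=tool();print(s["clock"],s["joints"].round(2),p.round(1),R.round(3).tolist())
d=np.array([595,38.5,89])-p;print((R.T@d)/250)
im=get_image("wrist");save(im,"w2.png")
for q in((609,86.5,64),(617.3,114.7,64),(609,86.5,126)):print(proj(im,q))
E
```

```text
3.55 [ 0.34  0.33 -0.07 -0.   -1.17  2.52] [593.9  37.9 245.7] [[0.284, 0.959, 0.0], [0.959, -0.284, 0.0], [0.0, 0.0, -1.0]]
[0.00349171 0.00339921 0.62670449]
[255.95824507 126.18486209]
[255.89785906  97.91927881]
[256.03030639 130.56899279]
```

View pics/w2.png

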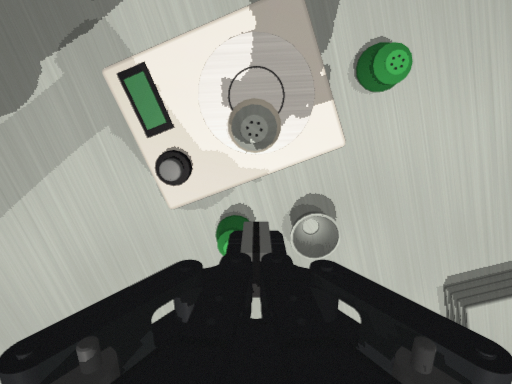

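Wrist view: lid holes at (254,128), ring centre at (256,93), so the push line lies on column 256, well aligned. I'll descend behind the shaker.

Request:
play_rows(
  targets=[
    {"tx":0,"ty":0.003,"tz":0.2,"spin":0,"gripper":1},
    {"tx":0,"ty":0.003,"tz":0.4,"spin":0,"gripper":1},
    {"tx":0,"ty":0.003,"tz":0.55,"spin":0,"gripper":1},
    {"tx":0,"ty":0.003,"tz":0.61,"spin":0,"gripper":1},
    {"tx":0,"ty":0.003,"tz":0.625,"spin":0,"gripper":1},
    {"tx":0,"ty":0.003,"tz":0.625,"spin":0,"gripper":1},
  ],
)

```text
clock: 4.35
position: [596.0, 37.0, 90.4]
ee_rot: [0.801, 0.598, 0.001, 0.001]
contact_force: [0.6, 0.2, 0.8]
gripper_width: -0.2
```

```bash
python3 - <<'E'
from h import *
s,p,R=tool();print(s["clock"],p.round(1),s["contact_force"].round(2))
im=get_image("wrist");save(im,"w3.png");im=get_image("side");save(im,"s3.png",(180,120,320,260),5)
E
```

```text
4.35 [596.   37.   90.4] [0.62 0.19 0.84]
```

View pics/w3.png

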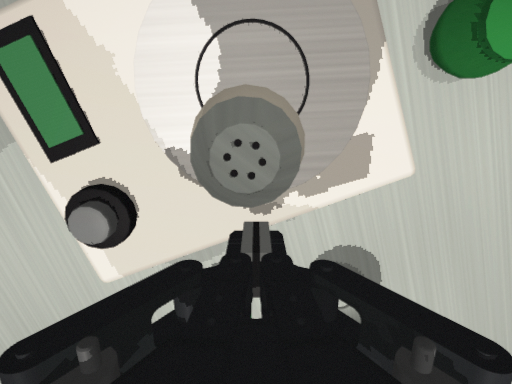

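View pics/s3.png

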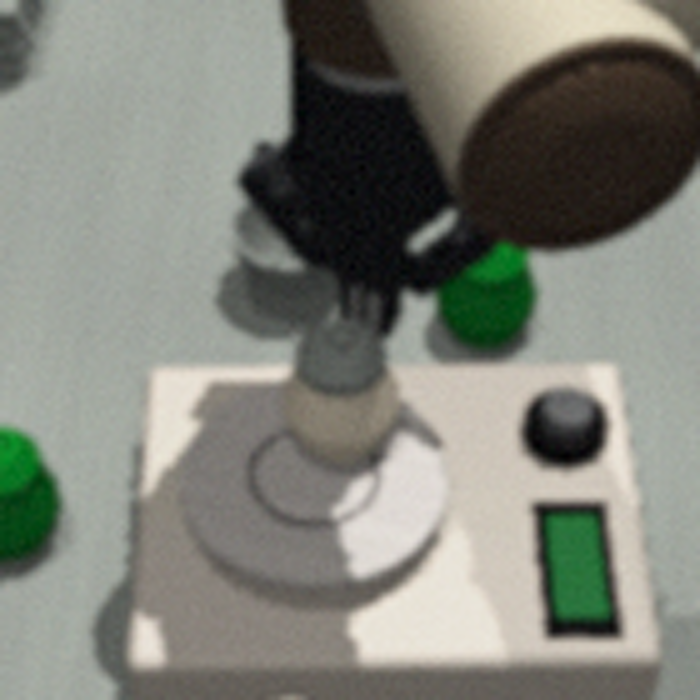

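The fingertips stand behind the shaker: lid at (245,155), ring at (252,77). Now a slow push, 2 mm per row.

Request:
play_rows(
  targets=[
    {"tx":0.016,"ty":0,"tz":0,"spin":0,"gripper":1},
    {"tx":0.028,"ty":0,"tz":0,"spin":0,"gripper":1},
    {"tx":0.036,"ty":0,"tz":0,"spin":0,"gripper":1},
    {"tx":0.042,"ty":0,"tz":0,"spin":0,"gripper":1},
    {"tx":0.048,"ty":0,"tz":0,"spin":0,"gripper":1},
    {"tx":0.054,"ty":0,"tz":0,"spin":0,"gripper":1},
    {"tx":0.06,"ty":0,"tz":0,"spin":0,"gripper":1},
    {"tx":0.066,"ty":0,"tz":0,"spin":0,"gripper":1},
    {"tx":0.072,"ty":0,"tz":0,"spin":0,"gripper":1},
    {"tx":0.08,"ty":0,"tz":0,"spin":0,"gripper":1},
    {"tx":0.088,"ty":0,"tz":0,"spin":0,"gripper":1},
  ],
)

```text
clock: 5.82
position: [601.2, 57.8, 89.0]
ee_rot: [0.802, 0.598, -0.0, -0.0]
contact_force: [0.4, -0.4, -1.1]
gripper_width: 0.1
```

```bash
python3 - <<'E'
from h import *
s,p,R=tool();print(s["clock"],p.round(1),s["contact_force"].round(2))
im=get_image("wrist");save(im,"w4.png");im=get_image("side");save(im,"s4.png",(180,120,320,260),5)
E
```

```text
5.825 [601.2  57.8  89. ] [ 0.36 -0.39 -1.12]
```

View pics/w4.png

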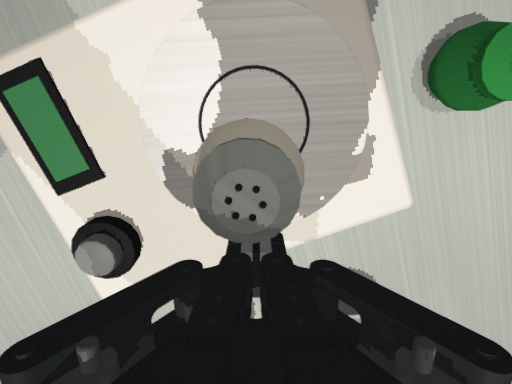

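View pics/s4.png

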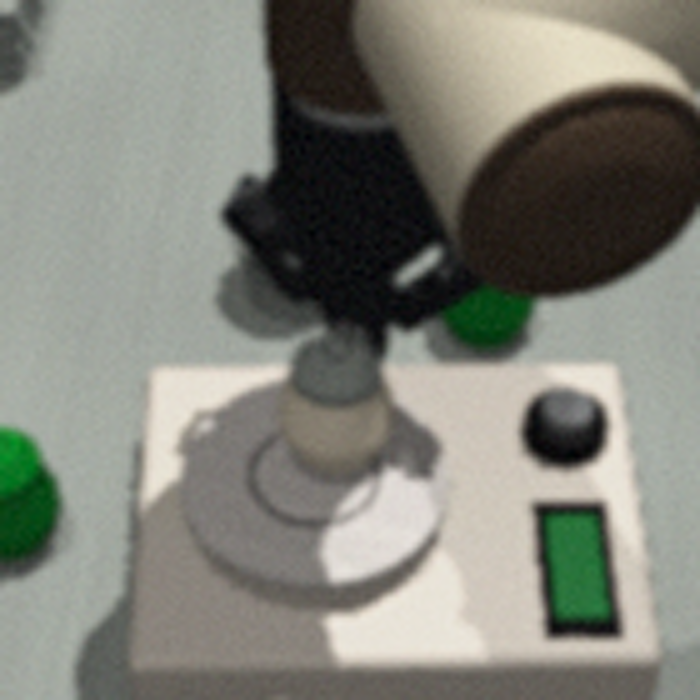

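It is upright and sliding: lid at (247,197), ring at (254,120). I'll continue 16 mm and check again.

Request:
play_rows(
  targets=[
    {"tx":0.006,"ty":0,"tz":0,"spin":0,"gripper":1},
    {"tx":0.012,"ty":0,"tz":0,"spin":0,"gripper":1},
    {"tx":0.018,"ty":0,"tz":0,"spin":0,"gripper":1},
    {"tx":0.024,"ty":0,"tz":0,"spin":0,"gripper":1},
    {"tx":0.03,"ty":0,"tz":0,"spin":0,"gripper":1},
    {"tx":0.036,"ty":0,"tz":0,"spin":0,"gripper":1},
    {"tx":0.042,"ty":0,"tz":0,"spin":0,"gripper":1},
    {"tx":0.048,"ty":0,"tz":0,"spin":0,"gripper":1},
    {"tx":0.054,"ty":0,"tz":0,"spin":0,"gripper":1},
    {"tx":0.06,"ty":0,"tz":0,"spin":0,"gripper":1},
    {"tx":0.064,"ty":0,"tz":0,"spin":0,"gripper":1},
  ],
)

```text
clock: 7.3
position: [605.8, 73.1, 89.1]
ee_rot: [0.801, 0.598, -0.0, 0.0]
contact_force: [0.3, -0.0, 0.1]
gripper_width: -0.2
```

```bash
python3 - <<'E'
from h import *
s,p,R=tool();print(s["clock"],p.round(1),s["contact_force"].round(2), (R.T@(np.array([606.6,78.3,p[2]])-p)))
im=get_image("wrist");save(im,"w5.png");im=get_image("side");save(im,"s5.png",(180,120,320,260),5)
im=get_image("top");save(im,"t5.png",(180,140,330,270),5)
E
```

```text
7.3 [605.8  73.1  89.1] [ 0.34 -0.03  0.09] [ 5.19120715e+00 -7.14132847e-01 -1.66530381e-04]
```

View pics/w5.png

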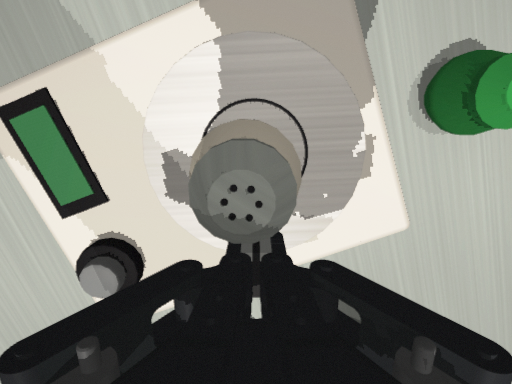

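View pics/s5.png

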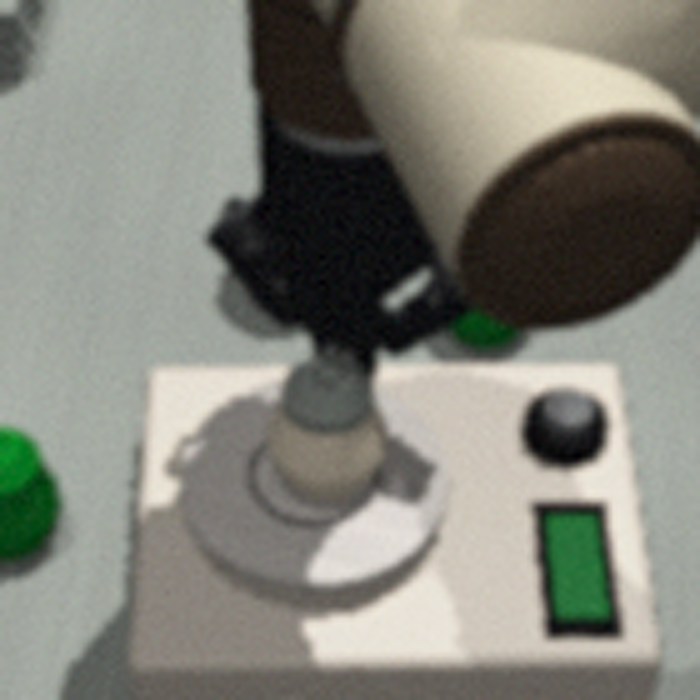

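View pics/t5.png

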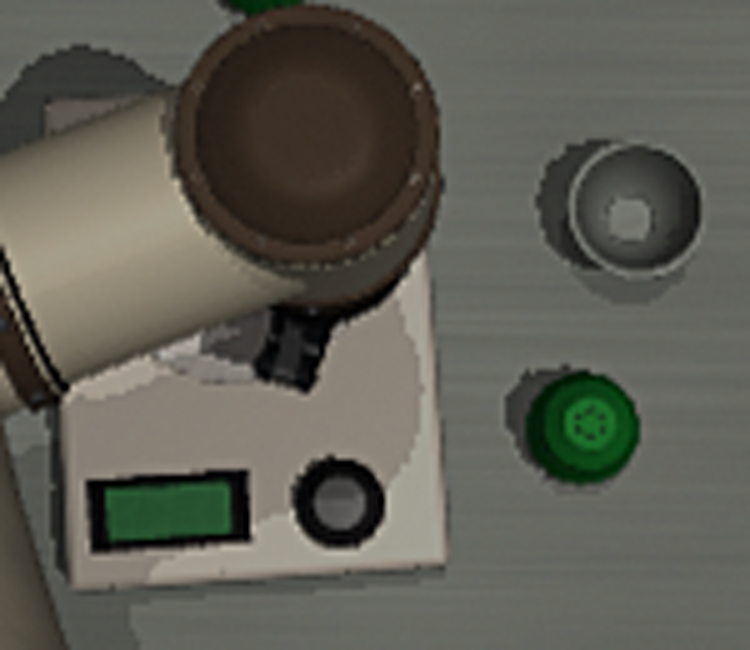

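```bash
cat >> h.py <<'E'
def wm(crop=None):
    s,p,R=tool();im=get_image("wrist");f=im["frame"]
    g=cv2.cvtColor(f,cv2.COLOR_RGB2GRAY)
    # vent holes: dark small blobs
    return im,g,R,p
E
python3 - <<'E'
from h import *
im,g,R,p=wm()
h=plane(im,241.5,202,126);r=plane(im,255,151,64)
print(h,r,"tool frame (pan-shaker):",R.T@(r-h))
# fit pan circle top/left/right edges: (254,31) top, (143,140) left,(366,140) right
print([plane(im,*q,64).round(1).tolist() for q in((254,31),(143,140),(366,140))],proj(im,(617.3,114.7,64)))
E
```

```text
[612.4066118  111.20344242 126.        ] [619.26496551 118.2146755   64.        ] tool frame (pan-shaker): [ 8.65666071  4.56611571 62.00328393]
[[635.9, 175.6, 64.0], [562.1, 141.6, 64.0], [679.4, 106.6, 64.0]] [253.43062953 158.0154456 ]
```

Request:
play_rows(
  targets=[
    {"tx":0.006,"ty":0,"tz":0,"spin":0,"gripper":1},
    {"tx":0.012,"ty":0,"tz":0,"spin":0,"gripper":1},
    {"tx":0.018,"ty":0,"tz":0,"spin":0,"gripper":1},
    {"tx":0.024,"ty":0,"tz":0,"spin":0,"gripper":1},
    {"tx":0.024,"ty":0,"tz":0,"spin":0,"gripper":1},
  ],
)

```text
clock: 8.12
position: [607.6, 79.0, 89.1]
ee_rot: [0.801, 0.598, 0.0, 0.0]
contact_force: [-1.3, 0.5, 0.5]
gripper_width: -0.0
```

Request:
play_rows(
  targets=[
    {"tx":-0.008,"ty":0,"tz":0,"spin":0,"gripper":1},
    {"tx":-0.03,"ty":0,"tz":0,"spin":0,"gripper":1},
    {"tx":-0.1,"ty":0,"tz":0,"spin":0,"gripper":1},
    {"tx":-0.15,"ty":0,"tz":-0.1,"spin":0,"gripper":1},
    {"tx":-0.25,"ty":0,"tz":-0.2,"spin":0,"gripper":1},
    {"tx":-0.35,"ty":0,"tz":-0.3,"spin":0,"gripper":1},
    {"tx":-0.35,"ty":0,"tz":-0.3,"spin":0,"gripper":1},
  ],
)

```text
clock: 9.0
position: [582.8, -7.1, 166.4]
ee_rot: [0.802, 0.597, 0.002, 0.001]
contact_force: [0.6, 0.7, -0.1]
gripper_width: -0.2
```

```bash
python3 - <<'E'
from h import *
s,p,R=tool();print(s["clock"],p.round(1),R.round(3).tolist())
im=get_image("wrist");save(im,"w6.png",(130,0,386,192),3);save(im,"w6f.png")
print(proj(im,(617.3,114.7,64)))
im=get_image("side");save(im,"s6.png",(180,120,320,260),5)
im=get_image("top");save(im,"t6.png",(180,140,330,270),5)
E
```

```text
9.0 [582.8  -7.1 166.4] [[0.287, 0.958, 0.004], [0.958, -0.287, 0.001], [0.002, 0.004, -1.0]]
[251.90916971  29.24920425]
```

View pics/w6.png

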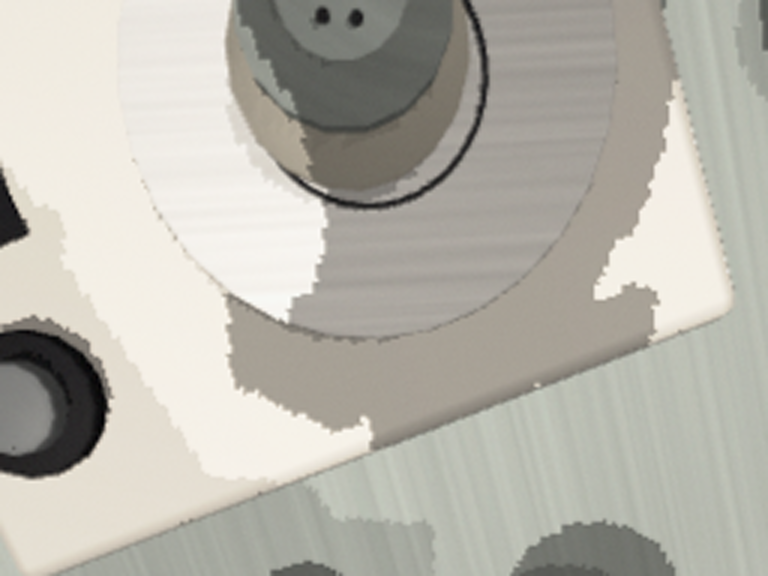

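View pics/s6.png

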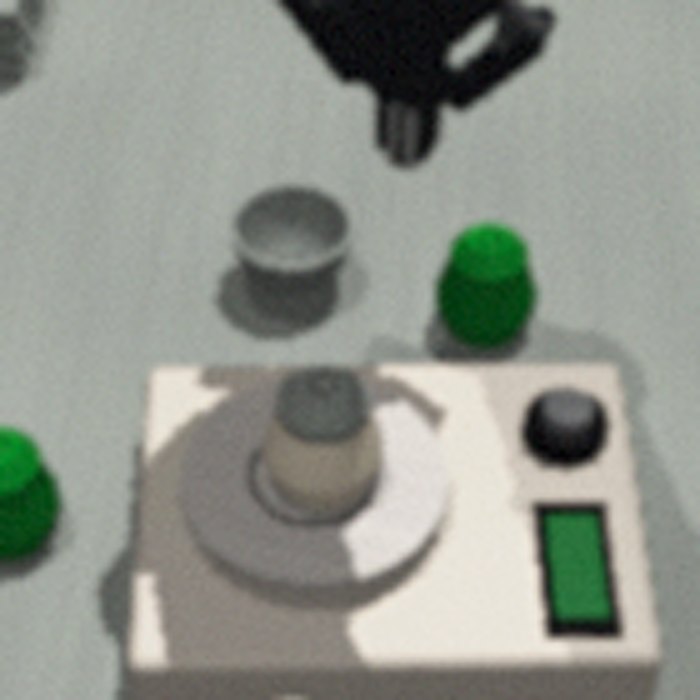

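View pics/t6.png

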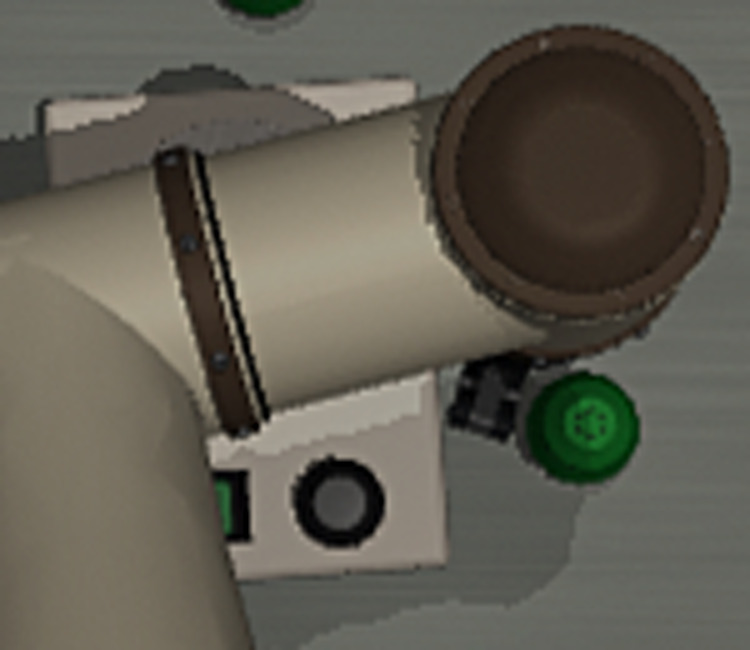

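```bash
python3 - <<'E'
from h import *
s,p,R=tool();im=get_image("wrist")
def w(x,y,z): return plane(im,(x+.5)/3-.5+130,(y+.5)/3-.5,z)
# lateral (tool y), at rows of widest extents
pl,pr=w(118,70,64),w(617,70,64);bl,br=w(227,50,84),w(468,50,84)
rr=w(488,75,64); pb=w(372,340,64); rb=w(372,207,64); lb=w(343,131,116)
T=lambda q:(R.T@(q-p)).round(1)
for n,q in dict(pl=pl,pr=pr,bl=bl,br=br,rr=rr,pb=pb,rb=rb,lidlow=lb).items(): print(n,T(q))
im=get_image("side")
def sd(x,y,z): return plane(im,(x+.5)/5-.5+180,(y+.5)/5-.5+120,z)
print("side ring",sd(250,470,64),sd(380,480,64),"pan",sd(180,485,64),sd(450,485,64),"bottomring",sd(312,523,64),"panfront",sd(315,583,64))
print("belly",sd(264,455,84),sd(382,460,84),"lid",sd(276,405,112),sd(367,405,112),"lidtop", sd(325,390,126))
E
```

```text
pl [129.7 -62.8  99.3]
pr [129.5  58.5  99.1]
bl [128.3 -32.9  79.3]
br [128.3  20.3  79.2]
rr [128.5  27.2  99.2]
pb [66.1 -1.2 99.2]
rb [98.7 -1.1 99.2]
lidlow [105.6  -6.3  47.2]
side ring [646.91441158 116.37814109  64.        ] [587.23738646 118.39674351  64.        ] pan [677.83834745 127.29622845  64.        ] [555.2783125  119.25161097  64.        ] bottomring [616.43442209 145.28439747  64.        ] panfront [612.79035019 178.39842803  64.        ]
belly [639.42478878 123.85927413  84.        ] [586.51884684 123.30618211  84.        ] lid [634.02087784 118.43244389 112.        ] [594.07654479 115.78065539 112.        ] lidtop [612.28554023 120.75058929 126.        ]
```

The shaker stands upright in the ring. By the wrist view it is about 4 mm off centre, mostly toward −x, within 9 mm. I'll move over the key, still high, and recheck from there.

Request:
play_rows(
  targets=[
    {"tx":0.08,"ty":-0.2,"tz":0,"spin":0,"gripper":1},
    {"tx":0.184,"ty":-0.395,"tz":0,"spin":0,"gripper":1},
    {"tx":0.184,"ty":-0.395,"tz":0,"spin":0,"gripper":1},
  ],
)

```text
clock: 9.62
position: [498.6, 69.1, 163.5]
ee_rot: [0.8, 0.6, -0.001, -0.0]
contact_force: [1.2, -0.3, 0.1]
gripper_width: 0.0
```

```bash
python3 - <<'E'
from h import *
s,p,R=tool();print(s["clock"],p.round(1),R.round(3).tolist())
print("to key",R.T@(np.array([501.3,65.3,80])-p))
im=get_image("wrist");save(im,"w7.png")
im=get_image("top");save(im,"t7.png",(180,140,330,270),5)
im=get_image("side");save(im,"s7.png",(180,120,320,260),5)
E
```

```text
9.625 [498.6  69.1 163.5] [[0.28, 0.96, -0.002], [0.96, -0.28, -0.0], [-0.001, -0.002, -1.0]]
to key [-2.75198321  3.84635984 83.47202053]
```

View pics/w7.png

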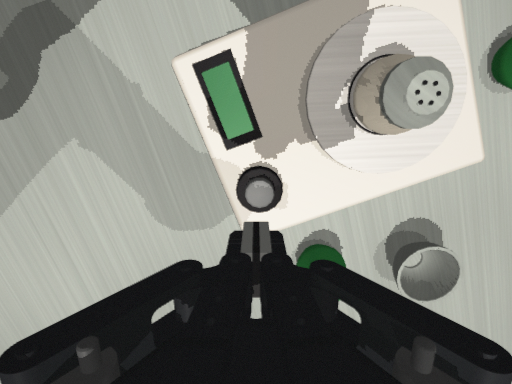

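View pics/t7.png

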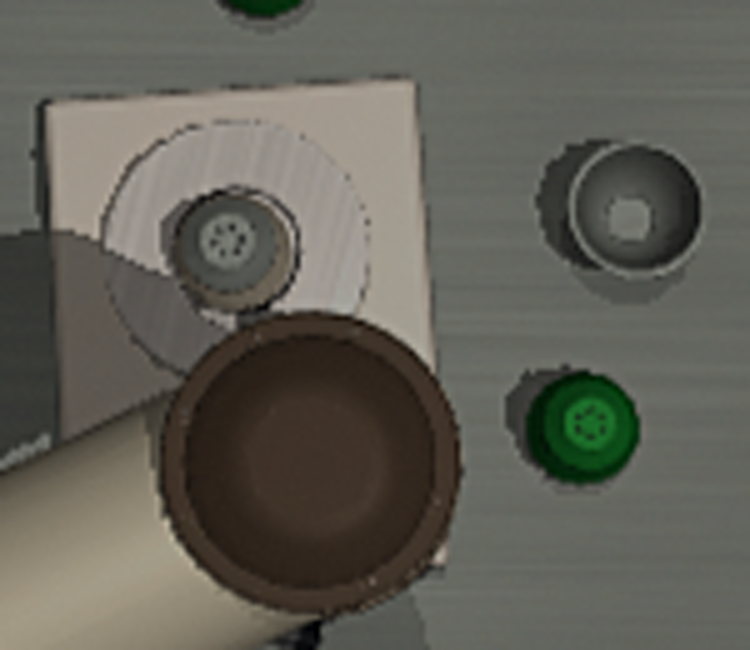

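View pics/s7.png

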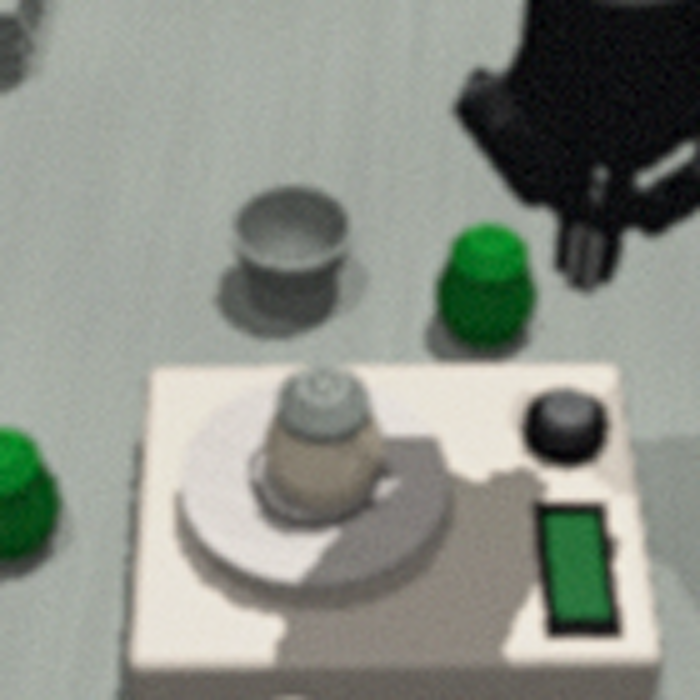

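Top view: the lid holes moved to (225,188) px. That puts the shaker about 3 mm from the pan centre, agreeing with the wrist view. On to the key, at wrist pixel (260,192).

```bash
python3 - <<'E'
from h import *
s,p,R=tool()
im=get_image("top");print("shaker",plane(im,225,187.8,126))
im=get_image("wrist");k=plane(im,260,192,66);h=plane(im,260,188.5,56);print(k,h,R.T@(k-p),R.T@(h-p))
E
```

```text
shaker [613.08340185 115.15849739 126.        ]
[505.79629269  67.12644703  66.        ] [505.99402508  67.28394966  56.        ] [ 0.91313334  4.2850512  97.80082446] [  1.12334377   4.43006134 107.8007589 ]
```

Request:
play_rows(
  targets=[
    {"tx":-0.002,"ty":0.016,"tz":0.12,"spin":0,"gripper":1},
    {"tx":-0.002,"ty":0.016,"tz":0.24,"spin":0,"gripper":1},
    {"tx":-0.002,"ty":0.016,"tz":0.3,"spin":0,"gripper":1},
    {"tx":-0.002,"ty":0.016,"tz":0.3,"spin":0,"gripper":1},
  ],
)

```text
clock: 10.38
position: [504.6, 64.9, 88.1]
ee_rot: [0.802, 0.598, -0.001, -0.0]
contact_force: [0.1, -0.5, 0.7]
gripper_width: -0.2
```

```bash
python3 - <<'E'
from h import *
s,p,R=tool();print(s["clock"],p.round(1),s["contact_force"].round(1))
im=get_image("side");save(im,"s8.png",(230,120,370,260),5)
im=get_image("wrist");save(im,"w8.png")
E
```

```text
10.375 [504.6  64.9  88.1] [ 0.1 -0.5  0.7]
```

View pics/s8.png

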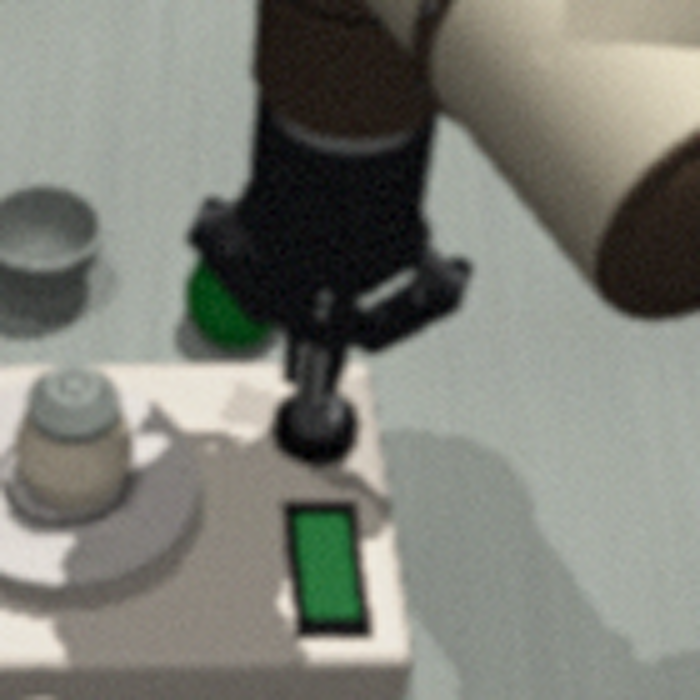

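View pics/w8.png

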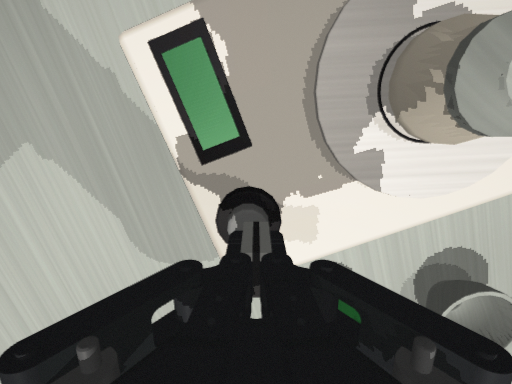

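The fingertips are over the key, about 2–3 mm to its side in the wrist view at (248,212). I'll shift slightly and press slowly.

Request:
play_rows(
  targets=[
    {"tx":0.008,"ty":-0.008,"tz":0.014,"spin":0,"gripper":1},
    {"tx":0.008,"ty":-0.008,"tz":0.022,"spin":0,"gripper":1},
    {"tx":0.008,"ty":-0.008,"tz":0.03,"spin":0,"gripper":1},
    {"tx":0.008,"ty":-0.008,"tz":0.036,"spin":0,"gripper":1},
    {"tx":0.008,"ty":-0.008,"tz":0.042,"spin":0,"gripper":1},
    {"tx":0.008,"ty":-0.008,"tz":0.048,"spin":0,"gripper":1},
    {"tx":0.008,"ty":-0.008,"tz":0.048,"spin":0,"gripper":1},
  ],
)

```text
clock: 11.35
position: [503.4, 68.0, 77.1]
ee_rot: [0.801, 0.598, 0.0, 0.0]
contact_force: [-1.1, 0.9, 2.1]
gripper_width: -0.4
```

Request:
play_rows(
  targets=[
    {"tx":0,"ty":0,"tz":0.004,"spin":0,"gripper":1},
    {"tx":0,"ty":0,"tz":0.008,"spin":0,"gripper":1},
    {"tx":0,"ty":0,"tz":0.012,"spin":0,"gripper":1},
    {"tx":0,"ty":0,"tz":0.012,"spin":0,"gripper":1},
  ],
)

```text
clock: 11.85
position: [503.4, 68.0, 74.1]
ee_rot: [0.801, 0.598, 0.0, 0.0]
contact_force: [-2.0, 0.8, 3.9]
gripper_width: 0.0
```

```bash
python3 - <<'E'
from h import *
s,p,R=tool();print(s["clock"],p.round(1),s["contact_force"].round(1))
E
```

```text
11.85 [503.4  68.   74.1] [-2.   0.8  3.9]
```

Press on until the force shows the stop.

Request:
play_rows(
  targets=[
    {"tx":0,"ty":0,"tz":0.004,"spin":0,"gripper":1},
    {"tx":0,"ty":0,"tz":0.006,"spin":0,"gripper":1},
    {"tx":0,"ty":0,"tz":0.006,"spin":0,"gripper":1},
  ],
)

```text
clock: 12.22
position: [503.5, 68.0, 73.9]
ee_rot: [0.801, 0.598, 0.0, 0.0]
contact_force: [-4.3, 2.0, 13.1]
gripper_width: 0.3
```

The key hit its stop: 13 N and no further travel. Now release and retreat.

Request:
play_rows(
  targets=[
    {"tx":0,"ty":0,"tz":-0.02,"spin":0,"gripper":1},
    {"tx":0,"ty":0,"tz":-0.06,"spin":0,"gripper":1},
    {"tx":0,"ty":0,"tz":-0.2,"spin":0,"gripper":1},
    {"tx":0,"ty":-0.1,"tz":-0.4,"spin":0,"gripper":1},
    {"tx":0,"ty":-0.3,"tz":-0.5,"spin":0,"gripper":1},
    {"tx":0,"ty":-0.4,"tz":-0.5,"spin":0,"gripper":1},
    {"tx":0,"ty":-0.4,"tz":-0.5,"spin":0,"gripper":1},
    {"tx":0,"ty":-0.4,"tz":-0.5,"spin":0,"gripper":1},
  ],
)

```text
clock: 13.22
position: [408.0, 96.5, 197.6]
ee_rot: [0.801, 0.598, 0.0, 0.0]
contact_force: [1.1, 0.0, 0.3]
gripper_width: 0.1
```

```bash
python3 - <<'E'
from h import *
s,p,R=tool();print(s["clock"],p.round(1),s["contact_force"].round(1),abs(s["joint_vel"]).max())
im=get_image("top");save(im,"t9.png",(180,140,330,270),5);print(im["depth"][236:244,244:252].min(),plane(im,225,187.8,126))
im=get_image("side");save(im,"s9.png",(180,120,320,260),5)
E
```

```text
13.225 [408.   96.5 197.6] [1.1 0.  0.3] 0.017958880594780527
1071.7257 [613.08340185 115.15849739 126.        ]
```

View pics/t9.png

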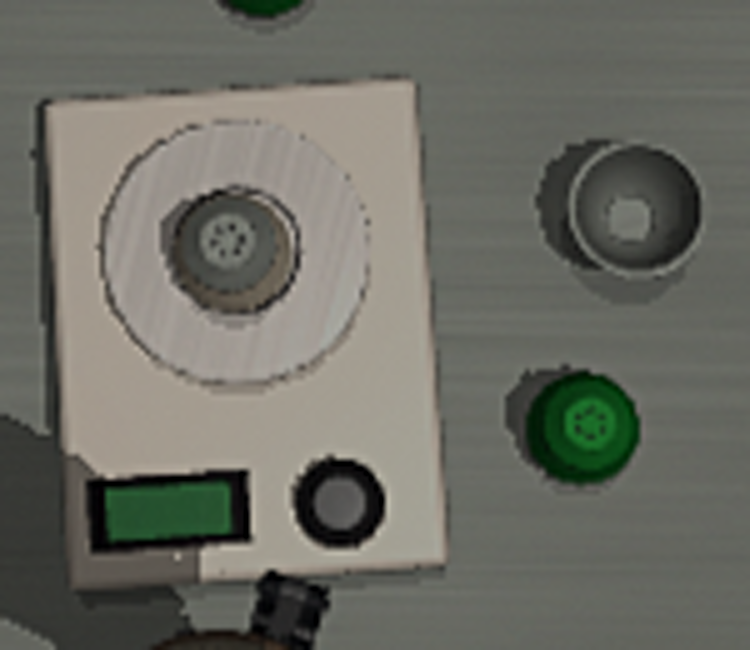

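View pics/s9.png

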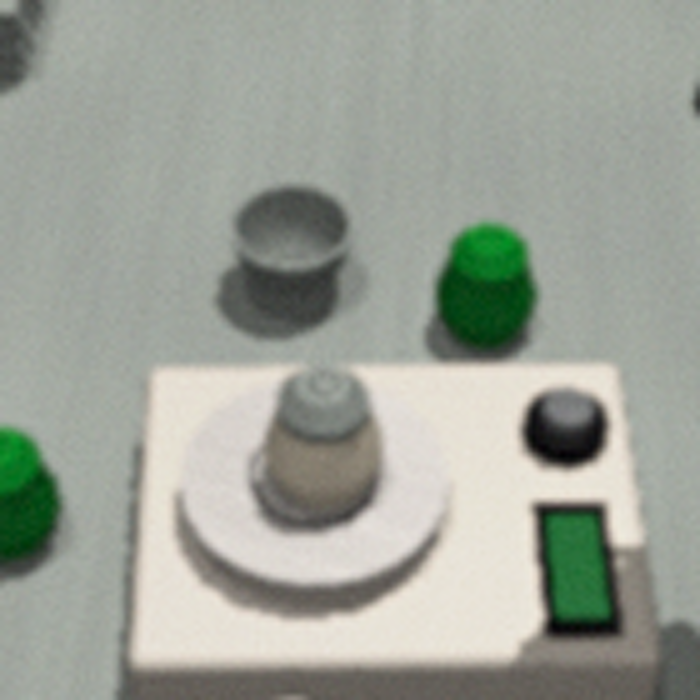

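```bash
python3 -c "
from h import *
print(job_done())"
```

```text
the job is handed in; nothing more can be done
None
```

I nudged the shaker to the middle of the pan, pressed the scale's key down to its stop and let it go. The job is handed in at about 13 s on the robot's clock; no verdict is reported.

- **Shaker:** I pushed it with the flat side of the shut fingers at 2–3 mm per row and backed off without gripping it. It is upright and inside the ring. The final top view shows it where it was before the key press. I measured the offset before the press: about 4 mm from the pan centre in both the top and wrist views. The side view's figure along y was rougher and put the lid a few mm farther off in that direction. The limit is 9 mm.
- **Key:** Travel stopped at about 6 mm, with the force rising to 13 N against the stop. Afterwards its depth in the top camera was 1071.7 mm, against 1071.4 mm at the start, so it is up again.
- **Bystanders:** The bowl and the green shakers look unmoved in the images. I did not re-measure the bottle or the thermometer, but the arm only passed high over that side on the way in.
- **Slip:** Two turn commands were refused because I left out required fields, and nothing moved.

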